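# Load the analyser's reagent carrier

### The arm

A 6-joint arm with a two-finger parallel gripper is mounted at the origin on the work surface; the furniture and walls round the work are solid. World frame = base frame: x ahead of the robot, y to its left, z up, the work surface at z = 0. Lengths are in m, angles in rad, forces in N, time in s.
With the tool pointing down it reaches from about 0.35 to 0.85 m from the base axis. Payload 8.1 kg.
Tool frame: the origin (TCP) lies between the finger pads; the fingertips stand 14 mm ahead of it and the grasp point (between the pads) lies 5 mm behind it (robot.tcp_to_tips is the z of the fingertips in the tool frame, in m); z points along the fingers, y is the line along which they close (so a half turn about z gives the same grasp; the last joint's range is limited). The gripper opens to 93 mm and grips with 3 to 60 N. Pads are 15 mm wide; open, the fingers measure 128 mm over their backs; the gripper's body (75 mm by 188 mm) begins 65 mm behind the grasp point.
Start: joints at [-1.307, 0.13, 1.488, -0, 1.523, -0.085], TCP at [0.205, -0.564, 0.233] pointing down, gripper open.
Joint ranges: [-2.96, 2.96], [-0.89, 2.26], [0.02, 2.5], [-1.34, 4.48], [0, 2.73], [-2.66, 2.66]. Speed limits (rad/s): [2.39, 2.39, 2.79, 3.14, 3.14, 3.14].

### API

Orientations are given as a rotation vector (axis times angle).
In Python, from plant import sensors, read_camera, robot gives the robot as it stands.
- The arm moves only by the tool step_hand, called after "Emit:" as name(argument=value, ...), one argument or row to a line, values as JSON. Schema: {"type":"object","properties":{"steps":{"type":"string"},"squeeze":{"type":"number"},"only":{"type":"string"},"quiet":{"type":"boolean"},"lines":{"type":"string"}},"required":["steps"],"additionalProperties":false}. steps is a string of 1 to 20 rows, parted by semicolons, with the numbers parted by spaces; each row has 5 numbers: the finger opening in m, then dx, dy, dz in a scale on which 1.0 is 0.5 m, then a turn about the tool's z in normalised numbers (1 is pi rad); each row shifts and turns the commanded pose from where the row before left it, along the tool's axes as they then stand; what a row does not reach is not made up. A row lasts 1/10 s, in which the tool goes at most 0.05 m and 0.15 rad, less where a joint would pass 70% of its speed; a pose out of reach is approached as far as the arm can. The fingers move at their own pace and stop on an object; squeeze is the grip in N (left out, the last holds). Time passes only in rows, so rows that do not move let the fingers close. The tool returns the time, the measured TCP pose, the force, the opening and the grip force at its end. only (a regular expression) keeps the lines of the reply that match it, lines (a string "A,B") keeps lines A to B, and quiet returns only ok. No shift or turn number may pass 1 either way. Input that does not fit is refused with a message, and nothing moves.
- sensors.read_state(): the state, without advancing time (a new reading comes with each control period).
- read_camera(name): name is "scene" or "top" or "wrist"; returns a dict with "image" (420x560x3 uint8, red, green, blue), "depth" (420x560 float32, m along the optical axis (not along the pixel's ray), 0 where there is no reading), "fx", "fy", "cx", "cy" (pixels), "R" (3x3) and "t" (3): a world point X has camera coordinates R X + t. Camera axes: x right, y down, z forward; pixel columns grow to the right and rows downward; lengths in m; the calibration is good to about 2 mm. A picture is of the moment at which its call begins.
- robot.close_job(): hands the job in; it is judged then, once.
The state is a dict: "t": time; "q": joint angles; "dq": joint speeds; "joint_torque": joint torques, N m; "tool_pos": TCP position; "orientation": TCP orientation; "force": force on the tool from outside, world axes, zero at the start; "wrist_torque": the same for the moment, N m; "opening": finger opening in m; "gripper_force": force on a finger pad.
Only numpy, scipy, OpenCV 4.12 (cv2) and the standard library are available. Lean on these libraries where they do the work, as an engineer would, in place of code of your own. Each camera call takes 0.05 s, during which the arm holds its last target. There are 200 camera calls.

### The job

Load the grey reagent carrier for the blood analyser: put each of the four reagent bottles (blue, black, red and green cap) into the adapter of its own cap colour, lowering it gently until it stands upright on the adapter's floor, and let it go. Keep the bottles upright on the way. The two re-used waste bottles that look much the same but have a yellow and a white cap do not belong in the carrier: leave them standing where they are.

Things in the scene. Friction and masses are not known exactly. Their poses are not given: they have to be found in the camera images.
- bottle_blue: Reagent bottle with a blue screw cap: white round body 62 mm in diameter, straight up to 86 mm, 130 mm tall in all; the cap is 36 mm in diameter and takes up the top 20 mm; round shoulders below it. 0.27 kg. Loose, upright. Origin: centre of its underside, z up the bottle's axis.
- bottle_black: Reagent bottle with a black screw cap: amber-brown round body 52 mm in diameter, straight up to 69 mm, 105 mm tall; cap 31 mm in diameter, top 16 mm. 0.13 kg. Loose, upright. Origin: centre of its underside, z up the bottle's axis.
- bottle_red: Reagent bottle with a plain red screw cap: white round body 48 mm in diameter, straight up to 63 mm, 95 mm tall; cap 30 mm in diameter, top 14 mm. 0.11 kg. Loose, upright. (Not the tall wash bottle with a bent red spout.) Origin: centre of its underside, z up the bottle's axis.
- bottle_green: Small reagent bottle with a green screw cap: white round body 33 mm in diameter, straight up to 38 mm, 58 mm tall in all; cap 23 mm in diameter, top 9 mm. 0.03 kg. Loose, upright. Origin: centre of its underside, z up the bottle's axis.
- waste_yellow: Look-alike that stays: a white bottle like the red-capped one (48 mm in diameter, 95 mm tall) but with a YELLOW cap. Loose, upright. Origin: centre of its underside, z up the bottle's axis.
- waste_white: Look-alike that stays: an amber bottle like the black-capped one (52 mm in diameter, 105 mm tall) but with a WHITE cap. Loose, upright. Origin: centre of its underside, z up the bottle's axis.
- adapter_blue: Adapter for the blue-capped bottle: a round blue plastic cup with a flared lip, fixed in one bay of the grey carrier tray (188 mm square, walls 20 mm high, 2 x 2 bays 92 mm apart). Bore 70 mm wide, the top 8 mm flared by 10 mm more; lip 46 mm and bore floor (the bottle stands on it) 6 mm above the origin. Origin: on the axis at its underside, 5 mm above the bench; z up.
- adapter_black: Adapter for the black-capped amber bottle: a round black plastic cup with a flared lip, fixed in one bay of the grey carrier tray (188 mm square, walls 20 mm high, 2 x 2 bays 92 mm apart). Bore 60 mm wide, the top 8 mm flared by 10 mm more; lip 46 mm and bore floor (the bottle stands on it) 10 mm above the origin. Origin: on the axis at its underside, 5 mm above the bench; z up.
- adapter_red: Adapter for the red-capped bottle: a round red plastic cup with a flared lip, fixed in one bay of the grey carrier tray (188 mm square, walls 20 mm high, 2 x 2 bays 92 mm apart). Bore 56 mm wide, the top 8 mm flared by 10 mm more; lip 46 mm and bore floor (the bottle stands on it) 14 mm above the origin. Origin: on the axis at its underside, 5 mm above the bench; z up.
- adapter_green: Adapter for the green-capped bottle: a round green plastic cup with a flared lip, fixed in one bay of the grey carrier tray (188 mm square, walls 20 mm high, 2 x 2 bays 92 mm apart). Bore 41 mm wide, the top 8 mm flared by 10 mm more; lip 46 mm and bore floor (the bottle stands on it) 30 mm above the origin. Origin: on the axis at its underside, 5 mm above the bench; z up.
Not all that is in view belongs to the job. Of the things like the bottle_green, leave any that is orange or pink; of the rest the smaller one is meant.

How it is judged:
By the outcome, as a careful person would: the job done as asked, in the order asked, and still so for the second after the job is handed in, with the robot touching nothing.
It also fails if it takes over 106 s, if anything falls off the work surface, if the arm or the gripper's body presses on something with over 40 N, if the wrist force passes 120 N, or if a joint passes its speed limit or range.

## Working session

There is one attempt and no reset: what is moved stays moved. The work goes in short steps, Python scripts to look and compute and a tool call to move; the robot and the scene stay as the last step left them, time stands still between calls to the robot, and variables do not carry over. Pictures are saved under pics/ and viewed, at most 14 in all, crops included, and the job is handed in when it is done.

```bash
ls; mkdir -p pics; python3 - <<'E'
from plant import sensors, read_camera, robot
import cv2,numpy as np
for n in("top","scene"):
    c=read_camera(n); cv2.imwrite(f"pics/{n}0.png",c["image"][:,:,::-1]); np.savez(f"{n}0.npz",**c)
    print(n,c["fx"],c["cx"],c["cy"],c["R"].round(3).tolist(),c["t"].round(3).tolist())
s=sensors.read_state();print(s["t"],s["tool_pos"],s["orientation"],s["opening"])
E
```

```text
pics
top 452.1628724029362 284.18826539723653 215.89890224955434 [[-0.018, -1.0, 0.001], [-0.982, 0.017, -0.187], [0.187, -0.004, -0.982]] [-0.069, 0.561, 0.907]
scene 467.99602141772397 277.5939198225241 216.6663295629575 [[-0.863, -0.505, -0.007], [-0.34, 0.592, -0.73], [0.373, -0.628, -0.683]] [0.467, 0.249, 0.791]
0.1 [ 0.20495121 -0.56339276  0.23171836] [-3.09232466e+00 -5.44823716e-01  2.48261021e-04] 0.09316030806832447
```

View pics/top0.png

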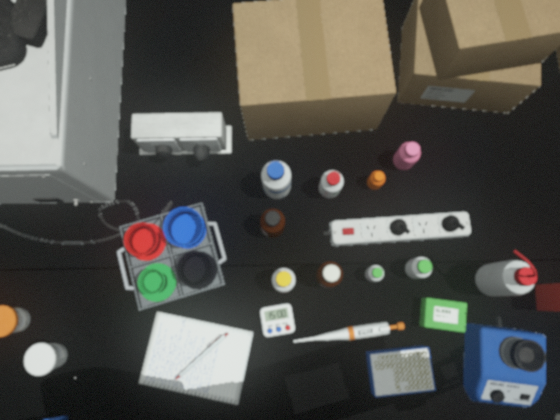

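View pics/scene0.png

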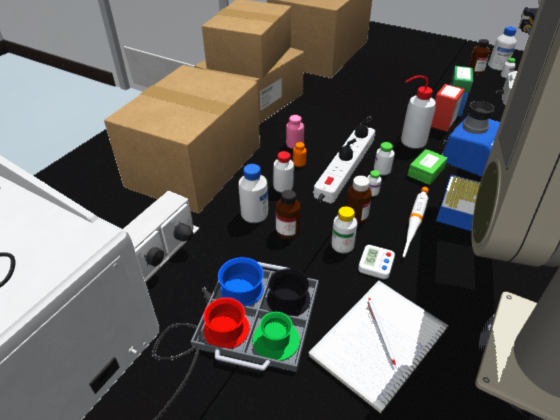

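The top view shows the following.

- **Green-capped candidates:** (375,272), small, and (419,267), larger. The orange one is at (376,180) and the pink one at (407,154). I choose the smaller green at (375,272).
- **Red:** the plain red cap is at (333,179). The wash bottle at (525,275) is not wanted.
- **Blue and black:** blue is at (276,170) and black at (272,216). The blue machine and the far bottles are ignored.
- **Waste:** yellow at (284,279) and white at (330,272).
- **Adapters:** red (146,240), blue (185,226), green (155,281), black (196,269).

Next I check the choice in a crop and measure the positions.

```bash
cat > h.py <<'E'
import numpy as np,cv2
def ray(c,u,v,z):
    R,t=c["R"],c["t"]; o=-R.T@t; d=R.T@np.array([(u-c["cx"])/c["fx"],(v-c["cy"])/c["fy"],1]); return o+d*(z-o[2])/d[2]
def proj(c,X):
    p=c["R"]@np.asarray(X)+c["t"]; return c["fx"]*p[0]/p[2]+c["cx"],c["fy"]*p[1]/p[2]+c["cy"]
def points(c):
    v,u=np.mgrid[:420,:560]; d=c["depth"]; P=np.dstack([(u-c["cx"])/c["fx"]*d,(v-c["cy"])/c["fy"]*d,d])
    return (P-c["t"])@c["R"]
E
python3 - <<'E'
import numpy as np,cv2
from h import *
T=dict(np.load("top0.npz"));S=dict(np.load("scene0.npz"))
P=points(T);PS=points(S)
# caps: centroid of the 3D points in a band near the cap's top
caps=dict(blue=(276,170,.130,.018),black=(272,216,.105,.0155),red=(333,179,.095,.015),green=(375,272,.058,.0115),biggreen=(419,267,.075,.014),yellow=(284,279,.095,.015),white=(330,272,.105,.0155))
for n,(u,v,h,r) in caps.items():
    g=ray(T,u,v,h)[:2]; out=[]
    for Q in(P,PS):
        m=(np.hypot(*(Q[...,:2]-g).transpose(2,0,1))<.04)&(abs(Q[...,2]-h)<.005)
        p=Q[m][:,:2].astype(np.float32)
        if len(p)<5: out.append("few");continue
        (cx,cy),rr=cv2.minEnclosingCircle(p); out.append((round(cx,4),round(cy,4),round(rr,4),p.mean(0).round(4).tolist(),len(p),round(float(np.median(Q[m][:,2])),4)))
    print(n,g.round(4),*out,sep="\n   ")
ads=dict(red=(146,240),blue=(185,226),green=(155,281),black=(196,269))
for n,(u,v) in ads.items():
    g=ray(T,u,v,.051)[:2];print(n,g.round(4))
    for Q in(P,PS):
        m=(np.hypot(*(Q[...,:2]-g).transpose(2,0,1))<.055)&(abs(Q[...,2]-.051)<.004)
        p=Q[m][:,:2].astype(np.float32)
        if len(p)<5: print("few");continue
        (cx,cy),rr=cv2.minEnclosingCircle(p); print("  ",round(cx,4),round(cy,4),round(rr,4),len(p))
im=np.hstack([cv2.resize(T["image"][140:310,240:450],None,fx=1.9,fy=1.9,interpolation=2),cv2.resize(S["image"][110:280,230:430],(400,323),interpolation=2)])
cv2.imwrite("pics/crop.png",im[:,:,::-1])
E
```

```text
blue
   [ 0.6386 -0.0637]
   (0.6406, -0.0624, 0.0176, [0.6399999856948853, -0.06270000338554382], 244, 0.1304)
   (0.6394, -0.0619, 0.0185, [0.6384999752044678, -0.05979999899864197], 160, 0.1308)
black
   [ 0.5505 -0.0539]
   (0.5481, -0.0547, 0.0155, [0.5476999878883362, -0.05480000004172325], 179, 0.1056)
   (0.548, -0.0537, 0.0162, [0.5461999773979187, -0.051899999380111694], 135, 0.1054)
red
   [ 0.6277 -0.1803]
   (0.6315, -0.1814, 0.0147, [0.6309999823570251, -0.18129999935626984], 154, 0.0952)
   (0.6315, -0.1796, 0.0156, [0.6299999952316284, -0.17870000004768372], 93, 0.0953)
green
   [ 0.4381 -0.2637]
   (0.4383, -0.2691, 0.0113, [0.4381999969482422, -0.26840001344680786], 91, 0.0589)
   (0.437, -0.2689, 0.0119, [0.43709999322891235, -0.26649999618530273], 61, 0.0585)
biggreen
   [ 0.4456 -0.3501]
   (0.4481, -0.3614, 0.0148, [0.44769999384880066, -0.36059999465942383], 162, 0.0767)
   (0.4485, -0.3604, 0.0158, [0.4465999901294708, -0.3587000072002411], 89, 0.0767)
yellow
   [ 0.4253 -0.0758]
   (0.4273, -0.0752, 0.016, [0.42730000615119934, -0.07519999891519547], 194, 0.0961)
   (0.4268, -0.0741, 0.0164, [0.4259999990463257, -0.07199999690055847], 159, 0.0961)
white
   [ 0.4368 -0.1661]
   (0.4362, -0.1693, 0.0169, [0.43630000948905945, -0.16859999299049377], 223, 0.106)
   (0.4355, -0.1676, 0.0169, [0.4350000023841858, -0.1655000001192093], 155, 0.1064)
red [0.514  0.2131]
   0.5153 0.2092 0.0509 320
   0.5172 0.2092 0.0501 382
blue [0.5425 0.1317]
   0.5363 0.133 0.0493 298
   0.536 0.1327 0.0494 342
green [0.4282 0.1911]
   0.4322 0.1825 0.0452 243
   0.4318 0.1818 0.045 300
black [0.4514 0.1068]
   0.4611 0.1113 0.0439 288
   0.4608 0.1112 0.0444 325
```

View pics/crop.png

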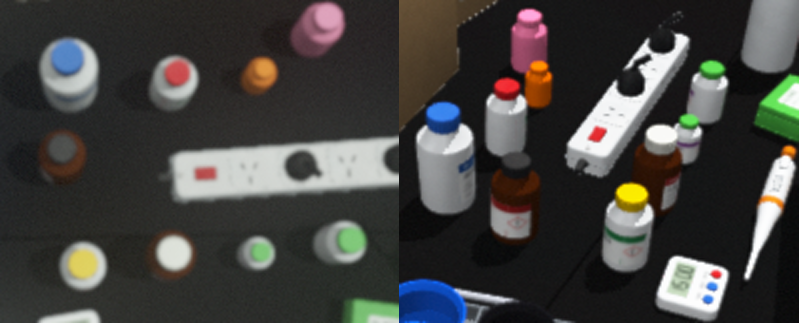

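The crop confirms the choice: the smaller green cap is at (260,252) in the left half, with plain red, blue and black as listed. The adapter centres are not consistent with the 92 mm bays, so I refit them by colour.

```bash
python3 - <<'E'
import numpy as np,cv2
from h import *
from scipy.optimize import least_squares
g0=dict(red=(.515,.211),blue=(.540,.132),green=(.430,.185),black=(.455,.110))
res={}
for nm in("top","scene"):
    C=dict(np.load(nm+"0.npz"));Q=points(C);hsv=cv2.cvtColor(C["image"],cv2.COLOR_RGB2HSV)
    H,S,V=[hsv[...,i].astype(int) for i in range(3)]
    M=dict(red=((H<8)|(H>172))&(S>120),blue=(H>100)&(H<125)&(S>120),green=(H>55)&(H<90)&(S>100),black=(V<70))
    for n,g in g0.items():
        m=M[n]&(np.hypot(*(Q[...,:2]-g).transpose(2,0,1))<.07)&(abs(Q[...,2]-.050)<.004)
        p=Q[m][:,:2].astype(np.float32)
        (cx,cy),rr=cv2.minEnclosingCircle(p)
        f=least_squares(lambda a:np.hypot(p[:,0]-a[0],p[:,1]-a[1])-a[2],[cx,cy,rr],loss="soft_l1",f_scale=.002).x
        print(nm,n,len(p),round(cx,4),round(cy,4),round(rr,4),f.round(4));res.setdefault(n,[]).append((*f[:2],))
names=list(g0);L=np.array([[0,1],[0,0],[1,1],[1,0]])-.5
obs=np.array([np.mean(res[n],0) for n in names])
def model(a): # order: red,blue,green,black
    e=np.array([np.cos(a[2]),np.sin(a[2])]);f=np.array([-e[1],e[0]])
    return np.array(a[:2])+.092*(L[:,[0]]*e+L[:,[1]]*f*s)
for s in(1,-1):
  for th in(0,1.57,3.14,-1.57):
    r=least_squares(lambda a:(model(a)-obs).ravel(),[*obs.mean(0),th])
    if r.cost<1e-3:print(s,r.cost,r.x);print(dict(zip(names,model(r.x).round(4).tolist())),(model(r.x)-obs).round(4).tolist())
E
```

```text
top red 270 0.5172 0.2244 0.0358 [0.5175 0.2237 0.0323]
top blue 300 0.5429 0.1356 0.0426 [0.5427 0.1354 0.0393]
top green 217 0.4293 0.1993 0.0282 [0.4292 0.1986 0.0249]
top black 277 0.4541 0.1107 0.0376 [0.4539 0.1103 0.034 ]
scene red 375 0.5175 0.224 0.036 [0.5168 0.2247 0.0325]
scene blue 371 0.5421 0.1346 0.0436 [0.542  0.1362 0.0396]
scene green 295 0.4291 0.1989 0.0284 [0.4287 0.1996 0.025 ]
scene black 329 0.4544 0.1104 0.0381 [0.4533 0.1114 0.0345]
-1 5.329718526828297e-08 [ 0.48551582  0.16750362 -2.86651952]
{'red': [0.5173, 0.2243], 'blue': [0.5423, 0.1357], 'green': [0.4288, 0.1993], 'black': [0.4537, 0.1107]} [[0.0001, 0.0001], [-0.0, -0.0001], [-0.0002, 0.0001], [0.0001, -0.0001]]
-1 5.329718781484013e-08 [0.48551582 0.16750362 3.41666523]
{'red': [0.5173, 0.2243], 'blue': [0.5423, 0.1357], 'green': [0.4288, 0.1993], 'black': [0.4537, 0.1107]} [[0.0001, 0.0001], [-0.0, -0.0001], [-0.0002, 0.0001], [0.0001, -0.0001]]
-1 5.3297185268274294e-08 [0.48551582 0.16750362 3.41666577]
{'red': [0.5173, 0.2243], 'blue': [0.5423, 0.1357], 'green': [0.4288, 0.1993], 'black': [0.4537, 0.1107]} [[0.0001, 0.0001], [-0.0, -0.0001], [-0.0002, 0.0001], [0.0001, -0.0001]]
-1 5.329718526924474e-08 [ 0.48551582  0.16750362 -2.86651952]
{'red': [0.5173, 0.2243], 'blue': [0.5423, 0.1357], 'green': [0.4288, 0.1993], 'black': [0.4537, 0.1107]} [[0.0001, 0.0001], [-0.0, -0.0001], [-0.0002, 0.0001], [0.0001, -0.0001]]
```

```bash
cat >> h.py <<'E'
def go(x,y,z,yaw=None):
    "tool-axis shift (first turned to yaw of tool y in deg) to TCP target"
    from plant import sensors
    from scipy.spatial.transform import Rotation as Ro
    s=sensors.read_state();R=Ro.from_rotvec(s["orientation"]).as_matrix()
    a=np.degrees(np.arctan2(R[1,1],R[0,1]))
    if yaw is not None:
        turn=-np.radians((yaw-a+90)%180-90); print("turn",round(turn,4)); R2=R@Ro.from_euler("z",turn).as_matrix()
        print("after turn:",(R2.T@(np.array([x,y,z])-s["tool_pos"])).round(4))
    print("t",round(s["t"],1),"pos",s["tool_pos"].round(4),"yaw",round(a,1),"tilt",R[2,:2].round(4),"now:",(R.T@(np.array([x,y,z])-s["tool_pos"])).round(4),"q",s["q"].round(2))
E
python3 - <<'E'
import numpy as np
from h import *
T=dict(np.load("top0.npz"));Q=points(T)[::3,::3]
q=Q[(Q[...,2]>.10)&(T["depth"][::3,::3]>0)]
for y0 in np.arange(-.4,.35,.05):
    m=(q[:,1]>=y0)&(q[:,1]<y0+.05)&(q[:,0]>.66)
    if m.any():print(round(y0,2),"min x",q[m][:,0].min().round(3),"z there",q[m][np.argmin(q[m][:,0])].round(3))
for n,(u,v) in dict(orange=(376,178),pink=(407,148),device=(180,120),knob=(200,152)).items():
    print(n,Q[v//3,u//3].round(3))
go(.640,-.062,.17,-29.2)
E
```

```text
-0.4 min x 0.819 z there [ 0.819 -0.399  0.188]
-0.35 min x 0.838 z there [ 0.838 -0.35   0.117]
-0.3 min x 0.766 z there [ 0.766 -0.251  0.186]
-0.25 min x 0.764 z there [ 0.764 -0.222  0.108]
-0.2 min x 0.76 z there [ 0.76  -0.152  0.119]
-0.15 min x 0.757 z there [ 0.757 -0.119  0.157]
-0.1 min x 0.753 z there [ 0.753 -0.06   0.168]
-0.05 min x 0.749 z there [ 0.749 -0.008  0.104]
-0.0 min x 0.751 z there [0.751 0.    0.146]
0.05 min x 0.726 z there [0.726 0.092 0.1  ]
0.2 min x 0.768 z there [0.768 0.225 0.1  ]
0.25 min x 0.66 z there [0.66  0.291 0.205]
0.3 min x 0.662 z there [0.662 0.309 0.279]
orange [ 0.641 -0.275  0.058]
pink [ 0.7   -0.338  0.079]
device [0.762 0.138 0.096]
knob [0.706 0.105 0.065]
turn -0.7124
after turn: [0.6498 0.1352 0.0623]
t 0.1 pos [ 0.205  -0.5634  0.2317] yaw -70.0 tilt [ 0.0001 -0.0016] now: [ 0.5802 -0.3224  0.0623] q [-1.31  0.13  1.49 -0.    1.52 -0.09]
```

The rows are not in the units I measure in: shifts go in shares of 0.5 m and turns go in shares of pi rad. I convert before sending: 0.044 m / 0.5 = 0.088, -0.003 m / 0.5 = -0.006, -0.145 rad / 3.1416 = -0.0462.

Emit:
step_hand(
  steps="0.093 0 0 -0.03 -0.0462;0.093 0 0 -0.03 -0.0462;0.093 0 0 -0.02 -0.0465;0.093 0.088 -0.006 0 0;0.093 0.088 -0.006 0 0;0.093 0.088 -0.006 0 0;0.093 0.088 -0.006 0 0;0.093 0.088 -0.006 0 0;0.093 0.088 -0.006 0 0;0.093 0.088 -0.006 0 0;0.093 0.088 -0.006 0 0;0.093 0.088 -0.006 0 0;0.093 0.088 -0.006 0 0;0.093 0.088 -0.006 0 0;0.093 0.088 -0.006 0 0;0.093 0.088 -0.006 0 0;0.093 0.088 -0.006 0 0;0.093 0.088 -0.006 0 0;0.093 0 0 0 0;0.093 0 0 0 0",
  squeeze=20,
)

```text
t: 2.1
tool_pos: [0.6402, -0.0647, 0.2714]
orientation: [-2.901, -1.204, 0.003]
force: [-0.2, -0.3, -0.2]
opening: 0.0928
gripper_force: 0.0
```

```bash
python3 - <<'E'
from h import *
go(.640,-.0622,.07)
T=dict(np.load("top0.npz"));Q=points(T)[::3,::3]
q=Q[(Q[...,2]>.10)&(T["depth"][::3,::3]>0)]
m=(q[:,1]>.15)&(q[:,0]>.3);print(q[m].min(0), q[m][np.argmin(q[m][:,0])])
E
```

```text
t 2.1 pos [ 0.6402 -0.0647  0.2714] yaw -44.9 tilt [-0.0014 -0.0014] now: [ 0.0019 -0.0016  0.2014] q [-0.18  0.24  1.3  -0.    1.61  0.6 ]
[0.60028002 0.22513651 0.100054  ] [0.60028002 0.33413145 0.24027336]
```

Scaled: 0.03 m / 0.5 = 0.06, 0.02 m / 0.5 = 0.04.

Emit:
step_hand(
  steps="0.093 0.004 -0.003 0.04 0;0.093 0 0 0.06 0;0.093 0 0 0.06 0;0.093 0 0 0.06 0;0.093 0 0 0.06 0;0.093 0 0 0.04 0;0.093 0 0 0.04 0;0.093 0 0 0.03 0;0.093 0 0 0.018 0;0.093 0 0 0 0;0.093 0 0 0 0;0.0 0 0 0 0;0.0 0 0 0 0;0.0 0 0 0 0;0.0 0 0 0 0;0.0 0 0 0 0;0.0 0 0 0 0;0.0 0 0 0 0;0.0 0 0 0 0;0.0 0 0 0 0",
  squeeze=20,
)

```text
t: 4.1
tool_pos: [0.6407, -0.0631, 0.0689]
orientation: [2.903, 1.201, 0.0]
force: [-0.2, 0.3, 3.0]
opening: 0.0604
gripper_force: 20.0
```

```bash
python3 - <<'E'
from h import *
from plant import read_camera
c=read_camera("scene");cv2.imwrite("pics/s1.png",c["image"][:,:,::-1])
go(.640,-.0622,.067)
E
```

```text
t 4.2 pos [ 0.6407 -0.0631  0.0688] yaw -45.0 tilt [0.0002 0.0002] now: [ 0.0002 -0.0012  0.0018] q [-0.18  0.37  1.51  0.    1.26  0.61]
```

View pics/s1.png

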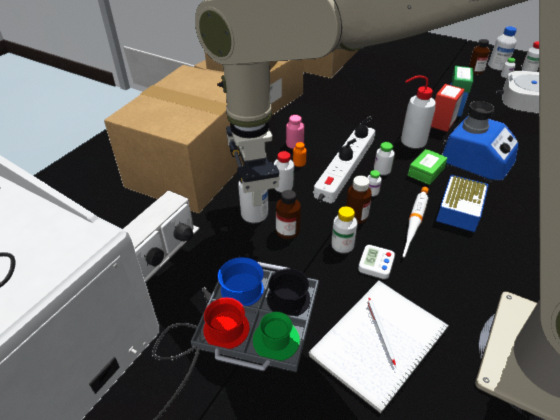

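The blue bottle is held between the fingers at (250,190), and its neighbours are undisturbed. Next I lift it and carry it over the blue adapter at (240,275).

Emit:
step_hand(
  steps="0 0 0 -0.02 0;0 0 0 -0.04 0;0 0 0 -0.06 0;0 0 0 -0.06 0;0 0 0 -0.04 0;0 0.01 -0.024 0 0;0 0.014 -0.042 0 0;0 0.016 -0.048 0 0;0 0.016 -0.048 0 0;0 0.016 -0.048 0 0;0 0.016 -0.048 0 0;0 0.016 -0.048 0 0;0 0.016 -0.048 0 0;0 0.014 -0.036 0 0;0 0.01 -0.024 0 0;0 0 0 0 0;0 0 0 0 0;0 0 0 0 0",
)

```text
t: 5.95
tool_pos: [0.5454, 0.1334, 0.1783]
orientation: [2.903, 1.2, -0.001]
force: [0.1, 0.8, -3.4]
opening: 0.0607
gripper_force: 19.9
```

```bash
python3 - <<'E'
from h import *
go(.5423,.1357,.0688+.011)
E
```

```text
t 6.0 pos [0.5454 0.1334 0.1783] yaw -45.1 tilt [-0.0005  0.0001] now: [-0.0006 -0.0038  0.0985] q [ 0.15  0.06  1.66 -0.    1.42  0.94]
```

Scaled: 0.02 m / 0.5 = 0.04, 0.01 m / 0.5 = 0.02.

Emit:
step_hand(
  steps="0 -0.001 -0.008 0.02 0;0 0 0 0.04 0;0 0 0 0.04 0;0 0 0 0.02 0;0 0 0 0.02 0;0 0 0 0.02 0;0 0 0 0.012 0;0 0 0 0.01 0;0 0 0 0 0;0 0 0 0 0",
)

```text
t: 6.95
tool_pos: [0.5424, 0.1367, 0.088]
orientation: [2.903, 1.201, 0.001]
force: [-0.1, 0.1, -3.0]
opening: 0.0604
gripper_force: 19.9
```

```bash
python3 - <<'E'
from h import *
from plant import read_camera
c=read_camera("scene");cv2.imwrite("pics/s2.png",cv2.resize(c["image"][150:400,130:400],(648,600))[:,:,::-1])
go(.5423,.1357,.0688+.011)
E
```

```text
t 7.0 pos [0.5425 0.1368 0.0882] yaw -45.0 tilt [0.0008 0.0006] now: [-0.0009  0.0006  0.0084] q [0.16 0.14 1.75 0.   1.25 0.94]
```

View pics/s2.png

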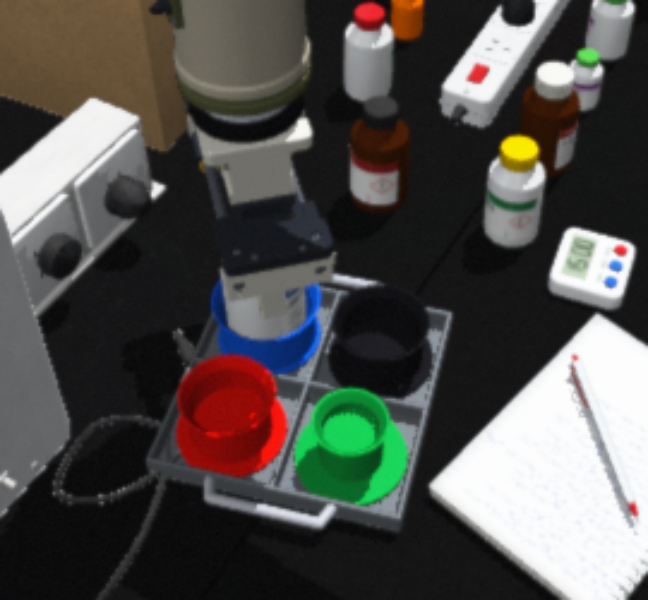

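The bottle at (270,310) is inside the blue adapter and centred. I lower it the last 8 mm slowly.

Scaled: 0.002 m / 0.5 = 0.004, 0.0015 m / 0.5 = 0.003.

Emit:
step_hand(
  steps="0 0 0 0.004 0;0 0 0 0.004 0;0 0 0 0.003 0;0 0 0 0.002 0;0 0 0 0.002 0;0 0 0 0 0;0 0 0 0 0",
)

```text
t: 7.7
tool_pos: [0.5421, 0.1367, 0.0801]
orientation: [-2.903, -1.201, 0.0]
force: [-0.5, -0.3, -4.0]
opening: 0.0606
gripper_force: 19.9
```

```bash
python3 - <<'E'
from h import *
go(.5423,.1357,.0688+.011)
E
```

```text
t 7.7 pos [0.5421 0.1367 0.0801] yaw -45.0 tilt [-0. -0.] now: [-0.0005  0.0008  0.0003] q [0.16 0.15 1.76 0.   1.24 0.94]
```

Scaled: 0.0007 m / 0.5 = 0.0014, 0.0005 m / 0.5 = 0.001.

Emit:
step_hand(
  steps="0 0 0 0.0014 0;0 0 0 0.001 0;0 0 0 0 0",
)

```text
t: 8.0
tool_pos: [0.5424, 0.1368, 0.0798]
orientation: [2.903, 1.201, 0.001]
force: [-3.6, -0.9, 5.1]
opening: 0.0602
gripper_force: 20.0
```

Contact is felt at 5 N upward. I open, rise, and go to the black bottle with the yaw turned to −29°.

Scaled: -0.04 m / 0.5 = -0.08, -0.03 m / 0.5 = -0.06, -0.138 rad / 3.1416 = -0.0439.

Emit:
step_hand(
  steps="0.066 0 0 0 0;0.085 0 0 0 0;0.085 0 0 0 0;0.085 0 0 -0.04 0;0.085 0 0 -0.06 0;0.085 0 0 -0.08 0;0.085 0 0 -0.08 -0.0439;0.085 0 0 -0.02 -0.0439;0.093 -0.046 0.028 0 0;0.093 -0.047 0.028 0 0;0.093 -0.047 0.028 0 0;0.093 -0.047 0.028 0 0;0.093 -0.047 0.028 0 0;0.093 -0.047 0.028 0 0;0.093 -0.047 0.0288 0 0;0.093 0 0 0 0;0.093 0 0 0 0",
  squeeze=15,
)

```text
t: 9.7
tool_pos: [0.5479, -0.0548, 0.2188]
orientation: [-2.711, -1.587, -0.0]
force: [-0.2, 1.5, 0.7]
opening: 0.0929
gripper_force: 0.0Traceback (most recent call last):
```

```bash
python3 - <<'E'
from h import *
from plant import read_camera
c=read_camera("scene");cv2.imwrite("pics/s3.png",cv2.resize(c["image"][100:400,130:490],(720,600))[:,:,::-1]);Q=points(c)
m=(np.hypot(Q[...,0]-.5423,Q[...,1]-.1357)<.04)&(abs(Q[...,2]-.141)<.006);p=Q[m].astype(np.float32)
print(len(p),cv2.minEnclosingCircle(p[:,:2]),np.median(p[:,2]))
go(.548,-.0542,.058)
E
```

```text
  File "<stdin>", line 5, in <module>
cv2.error: OpenCV(4.12.0) /io/opencv/modules/imgproc/src/shapedescr.cpp:201: error: (-215:Assertion failed) count >= 0 && (depth == CV_32F || depth == CV_32S) in function 'minEnclosingCircle'
```

View pics/s3.png

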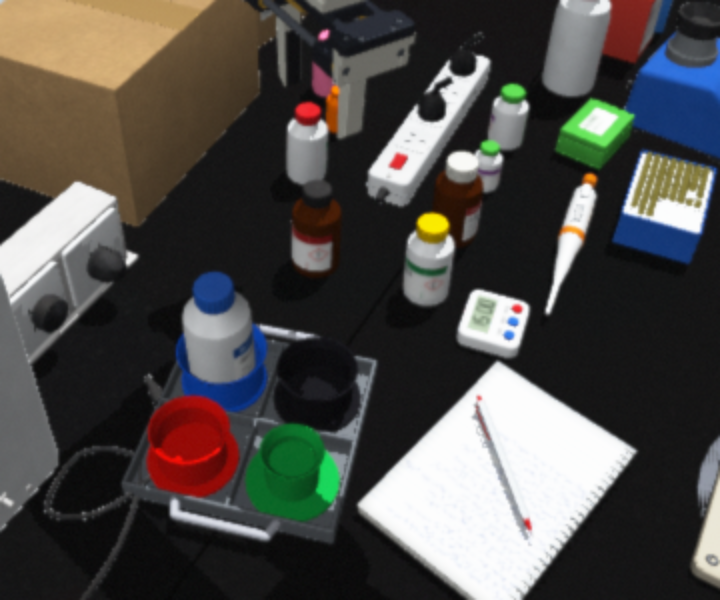

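The blue bottle stands upright in its adapter at (218,340). Now I descend on the black one at (316,230).

Scaled: 0.03 m / 0.5 = 0.06, 0.02 m / 0.5 = 0.04.

Emit:
step_hand(
  steps="0.093 0.001 0 0.04 0;0.093 0 0 0.06 0;0.093 0 0 0.06 0;0.093 0 0 0.06 0;0.093 0 0 0.04 0;0.093 0 0 0.04 0;0.093 0 0 0.022 0;0.093 0 0 0 0;0.093 0 0 0 0;0 0 0 0 0;0 0 0 0 0;0 0 0 0 0;0 0 0 0 0;0 0 0 0 0;0 0 0 0 0;0 0 0 0 0;0 0 0 0 0;0 0 0 0 0",
  squeeze=15,
)

```text
t: 11.55
tool_pos: [0.5481, -0.0541, 0.058]
orientation: [-2.71, -1.589, 0.0]
force: [-1.1, 0.1, 2.1]
opening: 0.0503
gripper_force: 15.0
```

```bash
python3 - <<'E'
from h import *
go(.4537,.1107,.16)
E
```

```text
t 11.6 pos [ 0.5481 -0.0541  0.058 ] yaw -29.2 tilt [-0.     -0.0001] now: [ 0.0977 -0.1628 -0.102 ] q [-0.19  0.15  1.79  0.    1.19  0.32]
```

Scaled: -0.03 m / 0.5 = -0.06, -0.024 m / 0.5 = -0.048.

Emit:
step_hand(
  steps="0 0 0 -0.02 0;0 0 0 -0.04 0;0 0 0 -0.06 0;0 0 0 -0.06 0;0 0 0 -0.02 0;0 0.012 -0.02 0 0;0 0.024 -0.04 0 0;0 0.028 -0.048 0 0;0 0.028 -0.048 0 0;0 0.028 -0.048 0 0;0 0.028 -0.048 0 0;0 0.024 -0.04 0 0;0 0.016 -0.024 0 0;0 0.006 -0.01 0 0;0 0 0 0 0;0 0 0 0 0",
)

```text
t: 13.15
tool_pos: [0.4534, 0.1097, 0.1576]
orientation: [2.71, 1.589, -0.001]
force: [-0.2, 0.0, -1.5]
opening: 0.0506
gripper_force: 15.0
```

```bash
python3 - <<'E'
from h import *
go(.4537,.1107,.058+.015)
E
```

```text
t 13.2 pos [0.4534 0.1097 0.1576] yaw -29.2 tilt [-0.0005  0.    ] now: [ 0.0011 -0.0002  0.0846] q [ 0.13 -0.19  1.94 -0.    1.39  0.64]
```

Scaled: 0.02 m / 0.5 = 0.04, 0.015 m / 0.5 = 0.03.

Emit:
step_hand(
  steps="0 0.002 0 0.02 0;0 0 0 0.04 0;0 0 0 0.03 0;0 0 0 0.02 0;0 0 0 0.02 0;0 0 0 0.016 0;0 0 0 0.01 0;0 0 0 0.004 0;0 0 0 0.002 0;0 0 0 0.002 0;0 0 0 0.002 0;0 0 0 0.0012 0;0 0 0 0.001 0;0 0 0 0 0;0 0 0 0 0",
)

```text
t: 14.65
tool_pos: [0.4537, 0.1111, 0.0739]
orientation: [-2.71, -1.589, -0.0]
force: [-0.8, -0.2, -2.4]
opening: 0.0499
gripper_force: 15.0
```

```bash
python3 - <<'E'
from h import *
go(.4537,.1107,.058+.015)
E
```

```text
t 14.7 pos [0.4537 0.1111 0.0739] yaw -29.2 tilt [0.0001 0.    ] now: [-0.0003  0.0001  0.0009] q [ 0.13 -0.09  2.01  0.    1.22  0.64]
```

Scaled: 0.0007 m / 0.5 = 0.0014, 0.0005 m / 0.5 = 0.001.

Emit:
step_hand(
  steps="0 0 0 0.0014 0;0 0 0 0.001 0;0 0 0 0.0006 0;0 0 0 0 0",
)

```text
t: 15.05
tool_pos: [0.4539, 0.1111, 0.073]
orientation: [2.71, 1.589, 0.0]
force: [-3.5, -0.3, 6.0]
opening: 0.0501
gripper_force: 15.0
```

Scaled: -0.05 m / 0.5 = -0.1, 0.0248 m / 0.5 = 0.0496.

Emit:
step_hand(
  steps="0.056 0 0 0 0;0.072 0 0 0 0;0.072 0 0 0 0;0.072 0 0 -0.04 0;0.072 0 0 -0.06 0;0.072 0 0 -0.1 0;0.072 0 0 -0.1 0;0.085 -0.028 0.0496 0 0;0.085 -0.028 0.0496 0 0;0.085 -0.028 0.0496 0 0;0.085 -0.028 0.0496 0 0;0.085 -0.028 0.0496 0 0;0.085 -0.028 0.0496 0 0;0.085 -0.028 0.0496 0 0;0.085 -0.028 0.0496 0 0;0.085 -0.028 0.0496 0 0;0.085 -0.028 0.0496 0 0;0.085 -0.028 0.0496 0 0;0.085 -0.028 0.0496 0 0;0.085 0 0 0 0",
  squeeze=15,
)

```text
t: 17.05
tool_pos: [0.632, -0.1838, 0.2213]
orientation: [2.712, 1.586, -0.001]
force: [-0.5, 1.7, -0.7]
opening: 0.0851
gripper_force: 0.0
```

```bash
python3 - <<'E'
from h import *
from plant import read_camera
c=read_camera("scene");Q=points(c)
for x,y,h in((.5423,.1357,.141),(.4537,.1107,.12)):
    m=(np.hypot(Q[...,0]-x,Q[...,1]-y)<.035)&(abs(Q[...,2]-h)<.006);p=Q[m].astype(np.float32)
    print(len(p),cv2.minEnclosingCircle(p[:,:2].copy()),np.median(p[:,2]))
c=read_camera("wrist");cv2.imwrite("pics/w1.png",c["image"][:,:,::-1])
go(.6315,-.1805,.054)
E
```

```text
279 ((0.5408238768577576, 0.14052927494049072), 0.018212085589766502) 0.14178811
215 ((0.4535837173461914, 0.11185671389102936), 0.015582223422825336) 0.12035914
t 17.1 pos [ 0.6313 -0.1811  0.2216] yaw -29.3 tilt [ 0.0001 -0.0012] now: [6.000e-04 1.000e-04 1.676e-01] q [-0.36  0.29  1.33  0.    1.53  0.15]
```

View pics/w1.png

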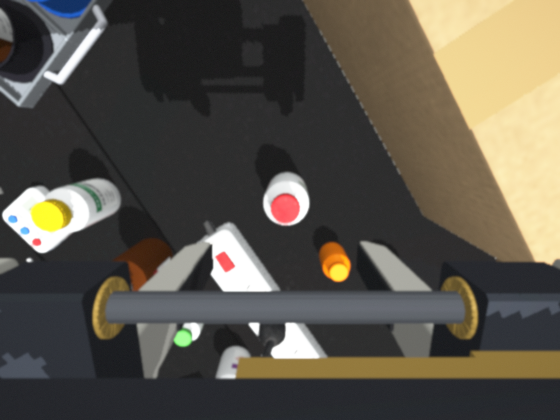

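The red bottle at (286,200) is ahead, with the fingers clear of the orange bottle at (335,262). Both placed bottles are upright at the right height. I descend on red.

Scaled: 0.03 m / 0.5 = 0.06, 0.02 m / 0.5 = 0.04.

Emit:
step_hand(
  steps="0.085 0.001 0 0.04 0;0.085 0 0 0.06 0;0.085 0 0 0.06 0;0.085 0 0 0.06 0;0.085 0 0 0.06 0;0.085 0 0 0.03 0;0.085 0 0 0.025 0;0.085 0 0 0 0;0.085 0 0 0 0;0 0 0 0 0;0 0 0 0 0;0 0 0 0 0;0 0 0 0 0;0 0 0 0 0;0 0 0 0 0;0 0 0 0 0;0 0 0 0 0;0 0 0 0 0",
  squeeze=15,
)

```text
t: 18.95
tool_pos: [0.6318, -0.1805, 0.055]
orientation: [2.71, 1.589, 0.0]
force: [-0.1, -1.2, 1.0]
opening: 0.047
gripper_force: 15.0
```

```bash
python3 - <<'E'
from h import *
go(.5173,.2243,.22)
E
```

```text
t 18.9 pos [ 0.6318 -0.1805  0.055 ] yaw -29.2 tilt [0.     0.0004] now: [ 0.2974 -0.2976 -0.1651] q [-0.36  0.42  1.48 -0.    1.24  0.15]
```

Scaled: -0.04 m / 0.5 = -0.08, -0.03 m / 0.5 = -0.06.

Emit:
step_hand(
  steps="0 0 0 -0.02 0;0 0 0 -0.04 0;0 0 0 -0.06 0;0 0 0 -0.08 0;0 0 0 -0.08 0;0 0 0 -0.05 0;0 0 0 -0.02 0;0 0.02 -0.02 0 0;0 0.04 -0.04 0 0;0 0.06 -0.06 0 0;0 0.06 -0.06 0 0;0 0.06 -0.06 0 0;0 0.06 -0.06 0 0;0 0.06 -0.06 0 0;0 0.06 -0.06 0 0;0 0.06 -0.06 0 0;0 0.06 -0.06 0 0;0 0.04 -0.04 0 0;0 0.0148 -0.0152 0 0;0 0 0 0 0",
)

```text
t: 20.95
tool_pos: [0.5153, 0.2255, 0.2277]
orientation: [-2.707, -1.592, 0.005]
force: [0.0, -0.7, -1.2]
opening: 0.0473
gripper_force: 15.0
```

Emit:
step_hand(
  steps="0 0 0 0 0;0 0 0 0 0",
)

```text
t: 21.15
tool_pos: [0.5173, 0.2231, 0.2292]
orientation: [2.711, 1.587, -0.002]
force: [-1.1, -0.1, -0.5]
opening: 0.0475
gripper_force: 15.0
```

```bash
python3 - <<'E'
from h import *
go(.5173,.2243,.055+.019)
E
```

```text
t 21.1 pos [0.5173 0.2231 0.2292] yaw -29.3 tilt [-0.001  -0.0003] now: [ 0.0012 -0.0005  0.1552] q [ 0.32  0.03  1.6  -0.    1.51  0.83]
```

Scaled: 0.03 m / 0.5 = 0.06, 0.025 m / 0.5 = 0.05.

Emit:
step_hand(
  steps="0 0.002 -0.001 0.02 0;0 0 0 0.05 0;0 0 0 0.06 0;0 0 0 0.05 0;0 0 0 0.04 0;0 0 0 0.03 0;0 0 0 0.02 0;0 0 0 0.02 0;0 0 0 0.008 0;0 0 0 0.004 0;0 0 0 0.002 0;0 0 0 0.002 0;0 0 0 0.002 0;0 0 0 0 0;0 0 0 0 0",
)

```text
t: 22.65
tool_pos: [0.5173, 0.2256, 0.076]
orientation: [2.71, 1.589, 0.001]
force: [0.4, 0.4, -0.4]
opening: 0.0473
gripper_force: 15.0
```

```bash
python3 - <<'E'
from h import *
go(.5173,.2243,.055+.019)
E
```

```text
t 22.6 pos [0.5173 0.2256 0.076 ] yaw -29.2 tilt [0.0003 0.0002] now: [-0.0011  0.0006  0.002 ] q [0.32 0.17 1.75 0.   1.23 0.83]
```

Scaled: 0.0007 m / 0.5 = 0.0014, 0.0006 m / 0.5 = 0.0012.

Emit:
step_hand(
  steps="0 -0.001 0.001 0.0014 0;0 0 0 0.0014 0;0 0 0 0.0012 0;0 0 0 0.001 0;0 0 0 0 0;0 0 0 0 0",
)

```text
t: 23.25
tool_pos: [0.5176, 0.225, 0.074]
orientation: [-2.71, -1.589, -0.001]
force: [-2.4, -0.5, 4.8]
opening: 0.0475
gripper_force: 15.0
```

Scaled: -0.05 m / 0.5 = -0.1, -0.03 m / 0.5 = -0.06, -0.1275 rad / 3.1416 = -0.0406.

Emit:
step_hand(
  steps="0.053 0 0 0 0;0.066 0 0 0 0;0.066 0 0 0 0;0.066 0 0 -0.04 0;0.066 0 0 -0.06 0;0.066 0 0 -0.1 -0.0406;0.066 0 0 -0.1 -0.0406;0.055 0 0 0 -0.0406;0.055 0 0 0 -0.0406;0.055 0 0 0 0",
  squeeze=10,
)

```text
t: 24.25
tool_pos: [0.5175, 0.2249, 0.2237]
orientation: [2.219, 2.223, 0.001]
force: [0.2, -0.2, -0.5]
opening: 0.0551
gripper_force: 0.0
```

Emit:
step_hand(
  steps="0.055 -0.04 -0.006 0 0;0.055 -0.08 -0.013 0 0;0.055 -0.08 -0.013 0 0;0.055 -0.08 -0.013 0 0;0.055 -0.08 -0.013 0 0;0.055 -0.08 -0.013 0 0;0.055 -0.08 -0.013 0 0;0.055 -0.08 -0.013 0 0;0.055 -0.08 -0.013 0 0;0.055 -0.08 -0.013 0 0;0.055 -0.08 -0.013 0 0;0.055 -0.08 -0.013 0 0;0.055 -0.068 -0.011 0 0;0.055 0 0 0 0;0.055 0 0 0 0",
  squeeze=10,
)

```text
t: 25.75
tool_pos: [0.4369, -0.2694, 0.2226]
orientation: [-2.226, -2.215, -0.0]
force: [0.8, 0.3, -0.7]
opening: 0.0548
gripper_force: 0.0
```

```bash
python3 - <<'E'
from h import *
from plant import read_camera
c=read_camera("scene");Q=points(c)
for x,y,h in((.5423,.1357,.141),(.4537,.1107,.12),(.5173,.2243,.114)):
    m=(np.hypot(Q[...,0]-x,Q[...,1]-y)<.035)&(abs(Q[...,2]-h)<.006);p=Q[m].astype(np.float32)
    print(len(p),cv2.minEnclosingCircle(p[:,:2].copy()),np.median(p[:,2]))
cv2.imwrite("pics/s4.png",c["image"][:,:,::-1])
go(.4377,-.269,.037,0)
E
```

```text
279 ((0.5408617854118347, 0.140628382563591), 0.01819157972931862) 0.1416686
216 ((0.45337820053100586, 0.11131899803876877), 0.01604866050183773) 0.120454945
231 ((0.5153340697288513, 0.2247939556837082), 0.014863853342831135) 0.114193484
turn -0.0028
after turn: [-0.0005  0.0007  0.1857]
t 25.8 pos [ 0.4372 -0.2687  0.2227] yaw -0.2 tilt [ 0.0011 -0.0008] now: [-0.0005  0.0007  0.1857] q [-0.65 -0.1   1.74  0.    1.5  -0.65]
```

View pics/s4.png

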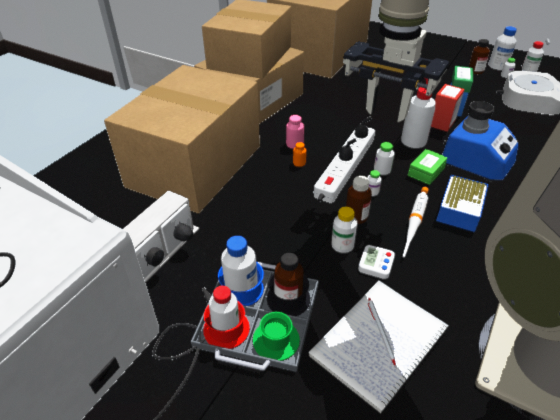

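Blue (240,270), black (290,280) and red (224,315) all stand upright in their adapters. The gripper is over the small green bottle at (374,183). I check the clearance to the power strip first.

```bash
python3 - <<'E'
from h import *
T=dict(np.load("top0.npz"));Q=points(T)
m=(abs(Q[...,1]+.269)<.05)&(Q[...,0]>.46)&(Q[...,0]<.6)&(Q[...,2]>.015)&(T["depth"]>0)
p=Q[m];print(p[:,0].min(),np.percentile(p[:,0],2),p[:,2].max())
E
```

```text
0.5030672626120977 0.5049820385339974 0.08541463207497409
```

The rows are not in the units I measure in: shifts go in shares of 0.5 m and turns go in shares of pi rad. I convert before sending: 0.03 m / 0.5 = 0.06, 0.02 m / 0.5 = 0.04.

Emit:
step_hand(
  steps="0.05 -0.001 0.001 0.04 0;0.05 0 0 0.06 0;0.05 0 0 0.06 0;0.05 0 0 0.06 0;0.05 0 0 0.06 0;0.05 0 0 0.04 0;0.05 0 0 0.03 0;0.05 0 0 0.023 0;0.05 0 0 0 0;0.05 0 0 0 0;0 0 0 0 0;0 0 0 0 0;0 0 0 0 0;0 0 0 0 0;0 0 0 0 0;0 0 0 0 0;0 0 0 0 0",
  squeeze=10,
)

```text
t: 27.5
tool_pos: [0.4385, -0.2702, 0.0377]
orientation: [2.22, 2.22, 0.0]
force: [0.6, 0.4, 6.5]
opening: 0.0319
gripper_force: 10.0
```

```bash
python3 - <<'E'
from h import *
go(.4288,.1993,.2)
E
```

```text
t 27.5 pos [ 0.4385 -0.2702  0.0377] yaw -0.0 tilt [-0.0009  0.0013] now: [ 0.4693 -0.0096 -0.1628] q [-0.65  0.09  1.91  0.    1.14 -0.65]
```

Scaled: -0.04 m / 0.5 = -0.08, -0.03 m / 0.5 = -0.06.

Emit:
step_hand(
  steps="0 0 0 -0.02 0;0 0 0 -0.04 0;0 0 0 -0.06 0;0 0 0 -0.08 0;0 0 0 -0.08 0;0 0 0 -0.05 0",
)

```text
t: 28.1
tool_pos: [0.4385, -0.2701, 0.2057]
orientation: [2.219, 2.219, 0.001]
force: [0.8, -0.6, -0.5]
opening: 0.0321
gripper_force: 10.0
```

Emit:
step_hand(
  steps="0 0.03 0 0 0;0 0.06 -0.002 0 0;0 0.08 -0.002 0 0;0 0.08 -0.002 0 0;0 0.08 -0.002 0 0;0 0.08 -0.002 0 0;0 0.08 -0.002 0 0;0 0.08 -0.002 0 0;0 0.08 -0.002 0 0;0 0.08 -0.002 0 0;0 0.08 -0.002 0 0;0 0.07 -0.0012 0 0;0 0.04 0 0 0;0 0.0186 0 0 0;0 0 0 0 0;0 0 0 0 0;0 0 0 0 0",
)

```text
t: 29.8
tool_pos: [0.4273, 0.1986, 0.2017]
orientation: [2.223, 2.22, -0.001]
force: [1.0, -0.9, 0.1]
opening: 0.032
gripper_force: 10.0
```

```bash
python3 - <<'E'
from h import *
from plant import read_camera
c=read_camera("scene");cv2.imwrite("pics/s5.png",cv2.resize(c["image"][100:400,130:490],(720,600))[:,:,::-1])
go(.4288,.1993,.0377+.035)
E
```

```text
t 29.9 pos [0.4274 0.1986 0.2018] yaw -0.1 tilt [-0.0003 -0.0001] now: [0.0007 0.0014 0.1291] q [ 0.33 -0.21  1.87 -0.    1.48  0.33]
```

View pics/s5.png

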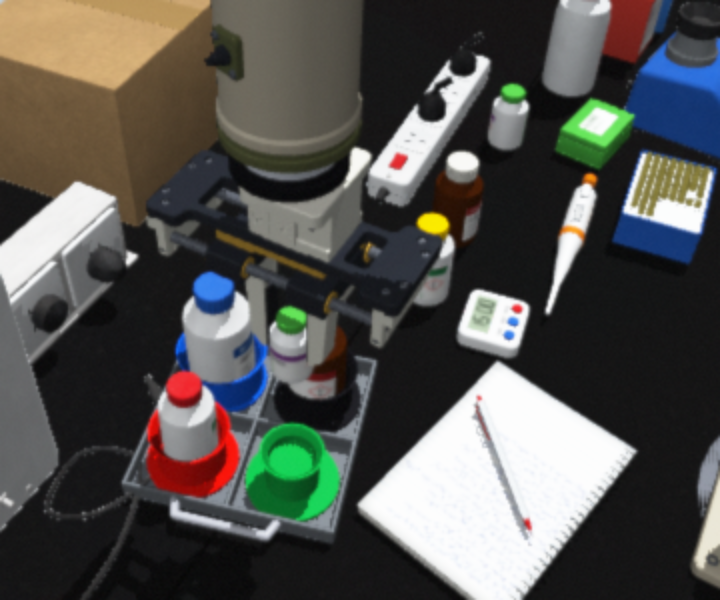

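The green bottle hangs upright in the gripper at (292,345). I descend into the green adapter at (292,465).

Scaled: 0.025 m / 0.5 = 0.05, 0.02 m / 0.5 = 0.04.

Emit:
step_hand(
  steps="0 0.0014 0.0028 0.02 0;0 0 0 0.04 0;0 0 0 0.05 0;0 0 0 0.05 0;0 0 0 0.03 0;0 0 0 0.02 0;0 0 0 0.02 0;0 0 0 0.01 0;0 0 0 0.006 0;0 0 0 0.004 0;0 0 0 0 0;0 0 0 0 0",
)

```text
t: 31.05
tool_pos: [0.429, 0.2005, 0.0773]
orientation: [2.221, 2.221, 0.001]
force: [-0.1, 0.2, -0.8]
opening: 0.0322
gripper_force: 10.0
```

```bash
python3 - <<'E'
from h import *
go(.4288,.1993,.0377+.035)
E
```

```text
t 31.1 pos [0.429  0.2005 0.0773] yaw 0.0 tilt [0.0003 0.0008] now: [-0.0012 -0.0003  0.0046] q [ 0.33 -0.08  2.   -0.    1.22  0.33]
```

Scaled: -0.001 m / 0.5 = -0.002, 0.0006 m / 0.5 = 0.0012.

Emit:
step_hand(
  steps="0 -0.002 0 0.002 0;0 0 0 0.002 0;0 0 0 0.002 0;0 0 0 0.0012 0;0 0 0 0.001 0;0 0 0 0 0;0 0 0 0 0",
)

```text
t: 31.75
tool_pos: [0.4287, 0.1993, 0.0727]
orientation: [-2.221, -2.221, 0.0]
force: [-0.6, 0.5, -1.1]
opening: 0.0317
gripper_force: 10.0
```

```bash
python3 - <<'E'
from h import *
go(.4288,.1993,.0377+.035)
E
```

```text
t 31.8 pos [0.4287 0.1993 0.0727] yaw 0.0 tilt [-0. -0.] now: [-0.      0.0001  0.    ] q [ 0.33 -0.07  2.   -0.    1.22  0.33]
```

Scaled: 0.0005 m / 0.5 = 0.001.

Emit:
step_hand(
  steps="0 0 0 0.001 0;0 0 0 0.001 0;0 0 0 0 0;0 0 0 0 0",
)

```text
t: 32.15
tool_pos: [0.4288, 0.1994, 0.0726]
orientation: [2.221, 2.222, 0.0]
force: [-5.4, -1.5, 8.5]
opening: 0.0318
gripper_force: 10.0
```

Scaled: -0.05 m / 0.5 = -0.1, -0.04 m / 0.5 = -0.08.

Emit:
step_hand(
  steps="0.038 0 0 0 0;0.05 0 0 0 0;0.05 0 0 0 0;0.05 0 0 -0.04 0;0.05 0 0 -0.06 0;0.05 0 0 -0.1 0;0.05 0 0 -0.1 0;0.05 0 0 -0.06 0;0.05 -0.06 0 0 0;0.05 -0.08 0 0 0;0.05 -0.08 0 0 0;0.05 -0.08 0 0 0;0.05 -0.08 0 0 0;0.05 -0.08 0 0 0;0.05 -0.08 0 0 0;0.05 -0.06 0 0 0;0.05 0 0 0 0;0.05 0 0 0 0",
)

```text
t: 33.95
tool_pos: [0.4285, -0.1009, 0.2515]
orientation: [-2.223, -2.219, -0.0]
force: [-0.5, 0.5, 0.1]
opening: 0.0499
gripper_force: 0.0
```

```bash
python3 - <<'E'
from h import *
from plant import read_camera
c=read_camera("scene");cv2.imwrite("pics/s6.png",c["image"][:,:,::-1]);Q=points(c)
for n,x,y,h in(("blue",.5423,.1357,.141),("black",.4537,.1107,.12),("red",.5173,.2243,.114),("green",.4288,.1993,.093),("yellow",.427,-.0747,.096),("white",.436,-.1685,.106)):
    m=(np.hypot(Q[...,0]-x,Q[...,1]-y)<.035)&(abs(Q[...,2]-h)<.005);p=Q[m].astype(np.float32)
    print(n,len(p),cv2.minEnclosingCircle(p[:,:2].copy()) if len(p) else "",np.median(p[:,2]))
E
```

```text
blue 271 ((0.5407411456108093, 0.14096570014953613), 0.017937172204256058) 0.14144
black 210 ((0.45364320278167725, 0.11110446602106094), 0.015863601118326187) 0.12036574
red 221 ((0.5152052044868469, 0.2243771255016327), 0.015032005496323109) 0.114388295
green 142 ((0.42765185236930847, 0.2011594921350479), 0.011487247422337532) 0.093667924
yellow 152 ((0.4266681671142578, -0.07383821159601212), 0.01718095876276493) 0.09625285
white 149 ((0.43624117970466614, -0.16759322583675385), 0.017152858898043633) 0.10648258
```

View pics/s6.png

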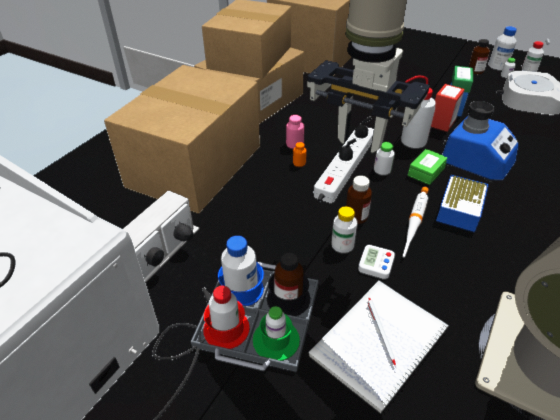

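The picture shows all four bottles in their own adapters and both waste bottles unmoved at (344,230) and (358,200). Blue reads about 5 mm off centre, so I check that it isn't leaning.

```bash
python3 - <<'E'
from h import *
from plant import read_camera
for nm in("top","scene"):
  c=read_camera(nm);Q=points(c)
  for n,x,y,h in(("blue",.541,.139,.141),("black",.4537,.1107,.12),("red",.516,.2243,.114),("green",.428,.2,.093)):
    d=np.hypot(Q[...,0]-x,Q[...,1]-y)
    m=(d<.03)&(abs(Q[...,2]-h)<.0045);p=Q[m]
    A=np.c_[p[:,:2]-p[:,:2].mean(0),np.ones(len(p))];r=p[:,2].copy();k=np.ones(len(p),bool)
    for _ in range(4):
        s=np.linalg.lstsq(A[k],p[k,2],rcond=None)[0];k=abs(A@s-p[:,2])<.0015
    o=[]
    if n=="blue": # bottle body circles at two heights
      for z in(.07,.09):
        b=Q[(d<.045)&(abs(Q[...,2]-z)<.006)]
        if len(b)<20: continue
        from scipy.optimize import least_squares
        o.append((z,least_squares(lambda a:np.hypot(b[:,0]-a[0],b[:,1]-a[1])-.031,[x,y],loss="soft_l1",f_scale=.001).x.round(4),len(b)))
    print(nm,n,k.sum(),"slope",s[:2].round(3),cv2.minEnclosingCircle(p[:,:2].astype(np.float32).copy()),o)
E
```

```text
top blue 169 slope [-0.027 -0.03 ] ((0.5417613983154297, 0.14048512279987335), 0.0179983489215374) [(0.07, array([0.542 , 0.1381]), 42), (0.09, array([0.5421, 0.1389]), 63)]
top black 141 slope [0.002 0.049] ((0.45398351550102234, 0.10990718752145767), 0.01598157361149788) []
top red 113 slope [0.072 0.009] ((0.5163112878799438, 0.22404323518276215), 0.01446031779050827) []
top green 66 slope [-0.008  0.018] ((0.4288044571876526, 0.20026399195194244), 0.011318604461848736) []
scene blue 206 slope [ 0.014 -0.043] ((0.540865421295166, 0.14094078540802002), 0.01775951124727726) [(0.07, array([0.5418, 0.1377]), 141), (0.09, array([0.5419, 0.1384]), 147)]
scene black 149 slope [-0.002  0.   ] ((0.4538523554801941, 0.11108098179101944), 0.015743562951683998) []
scene red 169 slope [ 0.034 -0.016] ((0.5153286457061768, 0.22503218054771423), 0.015244295820593834) []
scene green 102 slope [ 0.071 -0.033] ((0.4279586374759674, 0.20079466700553894), 0.011666064150631428) []
```

```bash
cat > tilt.py <<'E'
from h import *
from scipy.optimize import least_squares
def axis(Q,x,y,z0,R,zs,top,rc,vals=False):
    d=np.hypot(Q[...,0]-x,Q[...,1]-y);o=[]
    for z in zs:
        b=Q[(d<R+.014)&(abs(Q[...,2]-z0-z)<.006)]
        o.append(least_squares(lambda a:np.hypot(b[:,0]-a[0],b[:,1]-a[1])-R,[x,y],loss="soft_l1",f_scale=.001).x.round(4).tolist() if len(b)>20 else None)
    p=Q[(d<rc+.012)&(abs(Q[...,2]-z0-top)<.0045)][:,:2].astype(np.float32).copy()
    return "body",o,"cap",np.round(cv2.minEnclosingCircle(p)[0],4)
E
python3 - <<'E'
from tilt import *
from plant import read_camera
for nm in("top","scene"):
    Q0=points(dict(np.load(nm+"0.npz")));Q=points(read_camera(nm))
    print(nm,"blue bench",*axis(Q0,.640,-.062,0,.031,(.03,.059,.079),.13,.018))
    print(nm,"blue now",*axis(Q,.5415,.139,.011,.031,(.059,.079),.13,.018))
    print(nm,"black bench",*axis(Q0,.548,-.054,0,.026,(.03,.045,.062),.105,.0155))
    print(nm,"black now",*axis(Q,.4537,.111,.015,.026,(.045,.062),.105,.0155))
    print(nm,"red bench",*axis(Q0,.6315,-.1805,0,.024,(.03,.045,.056),.095,.015))
    print(nm,"red now",*axis(Q,.516,.2243,.019,.024,(.045,.056),.095,.015))
    print(nm,"green bench",*axis(Q0,.4377,-.269,0,.0165,(.02,.03),.058,.0115))
    print(nm,"green now",*axis(Q,.4285,.2,.035,.0165,(.025,.031),.058,.0115))
E
```

```text
top blue bench body [[0.6409, -0.0635], [0.6409, -0.0632], [0.6412, -0.063]] cap [ 0.6406 -0.0624]
top blue now body [[0.5423, 0.138], [0.542, 0.1388]] cap [0.5416 0.1399]
top black bench body [None, None, [0.5482, -0.0537]] cap [ 0.5482 -0.0546]
top black now body [[0.4537, 0.1115], [0.4539, 0.1112]] cap [0.4537 0.11  ]
top red bench body [[0.6335, -0.1819], [0.633, -0.1818], [0.6326, -0.1817]] cap [ 0.6315 -0.1814]
top red now body [[0.5172, 0.2239], [0.5171, 0.2242]] cap [0.516  0.2241]
top green bench body [None, None] cap [ 0.4383 -0.2691]
top green now body [[0.4287, 0.2005], [0.4284, 0.2006]] cap [0.4285 0.2005]
scene blue bench body [[0.6409, -0.0636], [0.6406, -0.0636], [0.6409, -0.0633]] cap [ 0.6394 -0.0619]
scene blue now body [[0.5417, 0.1376], [0.5417, 0.1384]] cap [0.541  0.1408]
scene black bench body [[0.5478, -0.0532], [0.548, -0.0534], [0.5481, -0.0543]] cap [ 0.5481 -0.0541]
scene black now body [[0.4536, 0.1117], [0.4537, 0.1107]] cap [0.4532 0.1114]
scene red bench body [[0.6333, -0.182], [0.6328, -0.182], [0.6325, -0.182]] cap [ 0.6315 -0.1796]
scene red now body [[0.5171, 0.2236], [0.517, 0.2238]] cap [0.5158 0.2245]
scene green bench body [[0.4383, -0.2686], [0.4384, -0.2692]] cap [ 0.437  -0.2689]
scene green now body [[0.4281, 0.2005], [0.4282, 0.2004]] cap [0.4279 0.2007]
```

The blue reading differs from the same measurement on the bench by only about 1 mm. It stands about 2 mm off axis, clear of the bore wall, so it is flat on the floor. I hand in.

```bash
python3 -c "
from plant import robot
print(robot.close_job())"
```

```text
the job is handed in; nothing more can be done
None
```

I placed all four reagent bottles in the adapters of their own cap colour and let them go, left the yellow- and white-capped waste bottles where they stood, and handed the job in at about 34 s; the cap heights matched bottles standing on the adapter floors, and the blue one may lean by up to about 1–2°, close to the measurement error.

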